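# Shut and lock an instrument's service panel

### The arm

A 6-joint arm with a two-finger parallel gripper is mounted at the origin on the work surface. World frame = base frame: x ahead of the robot, y to its left, z up, the work surface at z = 0. Lengths are in mm, angles in rad, forces in N, time in s.
With the tool pointing down it reaches from about 325 to 775 mm from the base axis. Payload 5.5 kg.
Tool frame: the origin (TCP) lies midway between the tips of the shut fingers; the grasp point (between the pads) lies 19 mm behind it; x points along the fingers, z is the direction in which the jaws open and shut, and the axes are right-handed (so a half turn about x gives the same grasp; the last joint's range is limited). The gripper opens to 88 mm and grips with 3 to 60 N. Pads are 20 mm wide; open, the fingers measure 115 mm over their backs; the gripper's body (75 mm by 178 mm) begins 61 mm behind the grasp point.
Start: joints at [1.185, 0.091, 1.231, -0, 1.82, -0.057], TCP at [193.749, 567.871, 222.631] pointing down, gripper open.
Joint ranges: [-2.87, 2.87], [-0.86, 2.18], [0.17, 2.46], [-1.51, 4.65], [0.06, 2.69], [-2.65, 2.65]. Speed limits (rad/s): [2.57, 2.57, 3.01, 3.14, 3.14, 3.14].

### API

Orientations are given as a 3x3 rotation matrix whose columns are the frame's x, y, z axes.
In Python, from cell import bot, capture, camera_model, close_job gives the robot as it stands.
- The arm moves only by the tool carry_out, never from a script. Its argument "steps" is a list of rows, each a list of 7 numbers: the turn, a rotation vector about the tool's x, y, z in degrees, then the shift along the tool's x, y, z in cm, then the gripper's target within -1 to 1 (fully open at 1, half-way at 0, shut at -1). A call has 1 to 5 rows; each row shifts and turns the commanded pose from where the row before left it, along the tool's axes as they then stand; what a row does not reach is not made up. A row lasts 1/8 s, in which the tool goes at most 62.5 mm and 10.7 degrees, less where a joint would pass 70% of its speed; a pose out of reach is approached as far as the arm can. A call with a gripper value outside its range is refused whole. The fingers move at their own pace and stop on an object; "squeeze" is the grip in N (left out, the last holds). Time passes only in rows, so rows that do not move let the fingers close. It gives the time, the measured TCP pose, the force and the opening at its end, in the units of the state.
- bot.read_state(): the state, without advancing time (a new reading comes with each control period).
- capture(name): name is "side" or "top" or "wrist"; returns the picture (480x640x3 uint8, blue, green, red); there is no depth.
- camera_model(name): a dict with "vfov" (degrees; the focal length in pixels is half the picture's height over the tangent of half this angle, whatever the lens; pixels are square), "cx", "cy" (the principal point, pixels), "R" (3x3) and "t" (3): a world point X has camera coordinates R X + t. Camera axes: x right, y down, z forward; pixel columns grow to the right and rows downward; lengths in mm; the calibration is good to about 2 mm. A picture is of the moment at which its call begins: read the wrist's pose just before it. camera_model takes no time and is no camera call; for the wrist camera it gives the pose at the moment of the call.
- close_job(): hands the job in, once; it reports no verdict.
The state is a dict: "t": time; "joints": joint angles; "qd": joint speeds; "joint_efforts": joint torques, N m; "tool_pos": TCP position; "tcp_rot": TCP orientation; "force": force on the tool from outside, world axes, zero at the start; "torque": the same for the moment, N m; "finger_gap": opening from 0.0 (shut) to 1.0 (fully open).
Only numpy, scipy, OpenCV 4.12 (cv2) and the standard library are available. Lean on these libraries where they do the work, as an engineer would, in place of code of your own. Each camera call takes 0.05 s, during which the arm holds its last target.

### The job

The service panel on top of the bench instrument stands ajar: push it fully shut with a fingertip first. Then set a fingertip in the slot of the round cam fastener on the panel and turn it a quarter turn clockwise (seen from above) to its stop, so that the panel is locked. Leave the loose things on and around the instrument where they are, and finish clear of everything.

Things in the scene. Friction and masses are not known exactly. Their poses are not given: they have to be found in the camera images.
- unit: Grey bench instrument, a case fixed to the bench, 260 mm (x) by 360 mm (y) by 85 mm high. Origin: centre of its underside, on the bench; +z up, -x is its front face with knobs (towards the robot). Its flat top, at z = 85 mm, has a rectangular opening closed by the service panel; the decks left and right of the panel are 68 mm wide.
- panel (a joint): Hinge of the service panel (rad): 0 = fully shut, level and flush with the case top; it grows as the front edge lifts (starts between 0.3 and 0.5). The hinge line is parallel to the unit's y axis, at x = +92 mm, z = 85 mm in the unit's frame. The panel is a plain aluminium sheet, 202 mm from hinge to front edge, 220 mm wide, 4 mm thick. The hinge is stiff: the panel stays where it is left; about 3 N down near the front edge moves it.
- panel_edge (a point): Middle of the panel's front (free) edge, on its top face; axes as the unit's when shut (x from the front edge to the hinge, y along the edge). The fastener's head begins 27 mm behind it in the middle; towards the two front corners (75 to 100 mm either side) the panel is bare.
- cam (a joint): Turn of the cam fastener (rad): 0 = unlocked, slot parallel to the panel's front edge; pi/2 = locked at its stop, slot pointing from front edge to hinge. It grows clockwise seen from above. Starts between 0 and 0.3, turns stiffly (about 0.12 N m), stays where it is left. A tongue below catches under the case rim when locked; with the panel ajar the fastener must not be turned.
- cam_slot (a point): Centre of the slot's mouth, on the fastener's axis, level with the head's rim, 20 mm above the panel; 75 mm from the front edge, on the panel's middle line. z is the turning axis, y runs along the slot and turns with the fastener (x and y as the unit's when shut and unlocked). The head is a round steel cup, 96 mm in diameter, 20 mm high; the straight slot across its middle is 34 mm wide, 80 mm long, closed at both ends, 16 mm deep.
- knob: Loose black control knob, 34 mm in diameter, 20 mm high, on the instrument's left (+y) deck; origin centre of underside. Leave alone.
- relay: Loose grey relay, 28 x 22 x 28 mm high, on the instrument's right (-y) deck; origin centre of underside. Leave alone.
- driver: Loose screwdriver, 170 mm long, lying on the bench before the instrument's front; origin about mid-length. Leave alone.
- jar: Loose clear jar, 60 mm in diameter, 75 mm high, on the bench at the left. Leave alone.
- spool: Loose steel spool, 60 mm in diameter, 50 mm high, on the bench at the right. Leave alone.
- multimeter: Loose hand multimeter, 160 x 80 x 32 mm, lying on the bench at the right. Leave alone.
- parts_bin: Loose blue open parts bin, 130 x 100 x 50 mm, on the bench at the left. Leave alone.

How it is judged (in metres and radians):
On the way, in this order (a step that is already met when the one before it is completed fails the run):
1. the panel is pushed fully shut, the fastener still unlocked (value of joint panel below 0.025 rad and value of joint cam below 0.6 rad), for 0.2 s.
2. the fastener is turned with a fingertip inside its slot (value of joint cam above 0.9 rad and value of joint panel below 0.03 rad and z of the grasp point in the frame of cam_slot below 0.021 m and horizontal distance between the grasp point and cam_slot below 0.09 m), for 0.05 s.
At the end, for the whole second after the job is handed in: The panel is shut (hinge within 0.025 rad, about 5 mm at its front edge), the fastener turned to within 0.15 rad of its locked stop, and no loose thing has moved more than 30 mm (value of joint cam above 1.42 rad and value of joint panel below 0.025 rad and not (velocity of joint cam above 0.05 rad/s) and distance of each of knob, relay, driver, jar, spool, multimeter, parts_bin from where it was at the start of the episode below 0.03 m); the robot touches nothing.
It fails at once if the fastener is turned while the panel is not shut (value of joint panel above 0.06 rad and value of joint cam above 0.7 rad).
It fails at once if the panel is lifted instead of pushed shut (value of joint panel above 0.6 rad).
It fails at once if a loose thing is lifted, carried or pushed away (distance of any of knob, relay, driver, jar, spool, multimeter, parts_bin from where it was at the start of the episode above 0.03 m).
It also fails if it takes over 42 s, if anything falls off the work surface, if the arm or the gripper's body presses on something with over 40 N, if the wrist force passes 120 N, or if a joint passes its speed limit or range.

## Working session

There is one attempt and no reset: what is moved stays moved. The work goes in short steps, Python scripts to look and compute and a tool call to move; the robot and the scene stay as the last step left them, time stands still between calls to the robot, and variables do not carry over. Pictures are saved under pics/ and viewed, and the job is handed in when it is done.

Besides the shell and the picture viewer there is one more tool, called as a command line: name --pt "numbers of a row" for each row, then --argument value for the rest. carry_out: Moves the arm, as the interface text tells. Its arguments: {"type":"object","properties":{"steps":{"type":"array","items":{"type":"array","items":{"type":"number"}}},"squeeze":{"type":"number"}},"required":["steps"]}

```bash
ls; mkdir -p pics
python3 - <<'E'
from cell import bot, capture, camera_model
import cv2
s=bot.read_state(); print(s)
for n in ("top","side","wrist"):
    m=camera_model(n); print(n,m); cv2.imwrite(f"pics/{n}0.png",capture(n))
E
```

```text
pics
{'t': 0.0, 'joints': array([ 1.18527596e+00,  9.18475280e-02,  1.23190126e+00,  2.18666486e-05,
        1.81982462e+00, -5.66886254e-02]), 'qd': array([ 0.00031129,  0.00017479, -0.00027321,  0.00075178,  0.00064675,
       -0.00025865]), 'joint_efforts': array([-1.41626115e-03, -4.46472287e+01, -4.06439531e+01,  6.97382237e-02,
        2.99413421e-02, -1.43480133e-04]), 'tool_pos': array([193.63274506, 567.56539747, 221.5050073 ]), 'tcp_rot': array([[-7.64483203e-04, -9.46421948e-01,  3.22931746e-01],
       [-1.82740598e-03,  3.22932623e-01,  9.46420193e-01],
       [-9.99998038e-01,  1.33394939e-04, -1.97637369e-03]]), 'force': array([ 0.34602728,  1.11691022, -0.80406251]), 'torque': array([-0.00586302,  0.02499513,  0.05870338]), 'finger_gap': 1.000492565835079}
top {'vfov': 42.92278415270091, 'cx': 318.28250619844596, 'cy': 242.94951803232502, 'R': array([[-0.11475518, -0.99338707,  0.00365742],
       [-0.9692672 ,  0.11116086, -0.21946379],
       [ 0.21760593, -0.02872962, -0.97561379]]), 't': array([  38.26713415,  552.87904135, 1323.62260009])}
side {'vfov': 43.845094797586846, 'cx': 323.1337308553256, 'cy': 244.00589180717174, 'R': array([[ 0.84676629, -0.53177642, -0.01416631],
       [-0.37768834, -0.58222659, -0.7199748 ],
       [ 0.37461762,  0.61500084, -0.69385561]]), 't': array([-456.52851255,  255.98072032, 1171.75377184])}
wrist {'vfov': 64.36008512461007, 'cx': 321.5534511196904, 'cy': 237.44871357753541, 'R': array([[ 0.32283437,  0.94645414, -0.00158949],
       [ 0.91724634, -0.31245674,  0.24704239],
       [ 0.23331764, -0.08121173, -0.96900337]]), 't': array([-599.18178113,  -29.23275007,  390.01943067])}
```

View pics/top0.png

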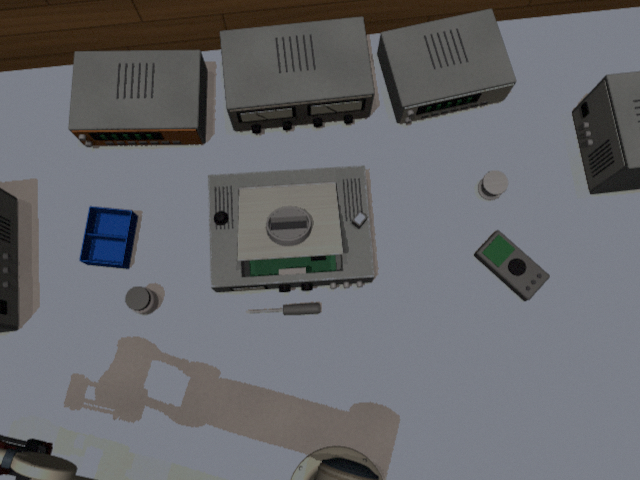

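View pics/side0.png

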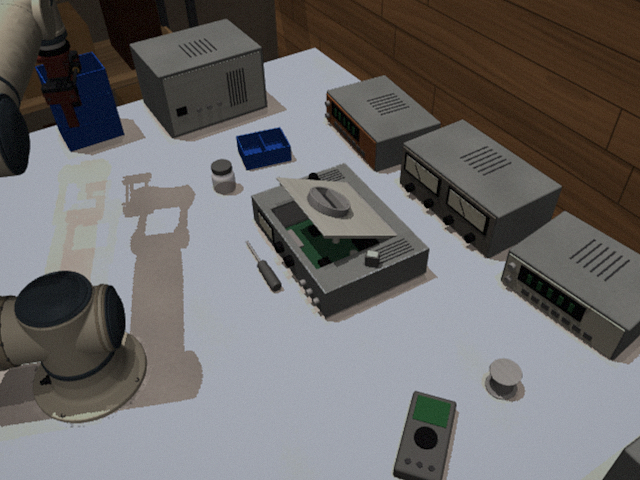

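View pics/wrist0.png

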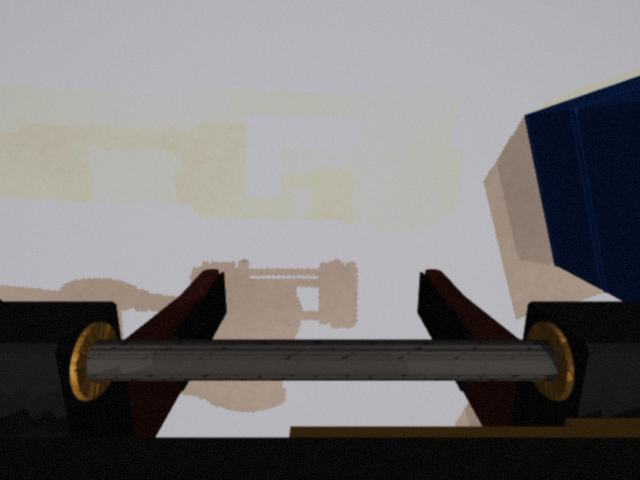

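The top view shows the unit at about (210-375, 167-290), the cam at (290,225), the knob at (221,218), the relay at (360,220) and the driver at (285,310). I'll zoom in to get the corners.

```bash
cat > h.py <<'E'
import numpy as np, cv2
from cell import bot, capture, camera_model
def K(m):
    f=240/np.tan(np.radians(m['vfov']/2)); return f,m['cx'],m['cy']
def ray(m,p,z):
    f,cx,cy=K(m); R=m['R']; c=-R.T@m['t']
    d=R.T@np.array([(p[0]-cx)/f,(p[1]-cy)/f,1]); return c+d*(z-c[2])/d[2]
def proj(m,X):
    f,cx,cy=K(m); v=m['R']@np.asarray(X,float)+m['t']; return np.array([f*v[0]/v[2]+cx,f*v[1]/v[2]+cy])
def tri(ms,ps):
    A=[];b=[]
    for m,p in zip(ms,ps):
        f,cx,cy=K(m);R=m['R'];t=m['t']
        for k,q in ((0,(p[0]-cx)/f),(1,(p[1]-cy)/f)):
            A.append(R[k]-q*R[2]); b.append(q*t[2]-t[k])
    return np.linalg.lstsq(np.array(A),np.array(b),rcond=None)[0]
E
python3 - <<'E'
import cv2
a=cv2.imread('pics/top0.png')[155:325,200:385]; cv2.imwrite('pics/topz.png',cv2.resize(a,None,fx=4,fy=3.5,interpolation=cv2.INTER_CUBIC))
a=cv2.imread('pics/side0.png')[150:325,240:440]; cv2.imwrite('pics/sidez.png',cv2.resize(a,None,fx=4,fy=3.4,interpolation=cv2.INTER_CUBIC))
E
```

```text
(no output)
```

View pics/topz.png

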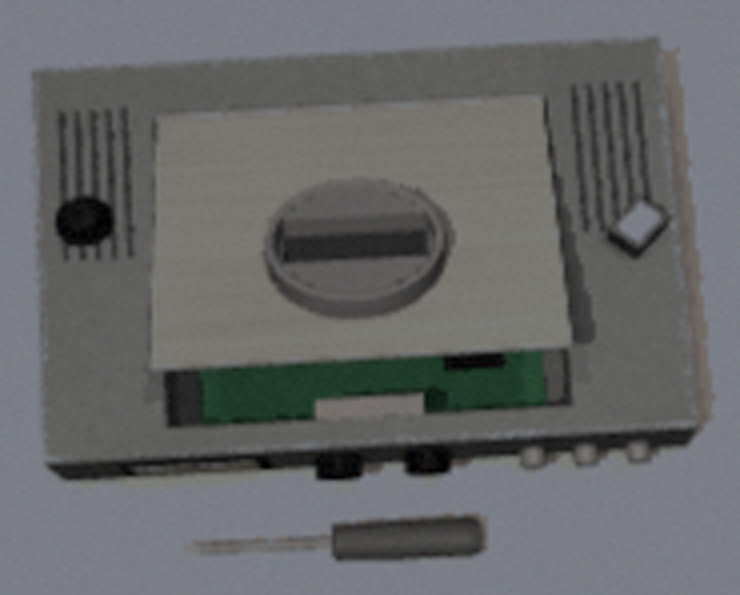

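View pics/sidez.png

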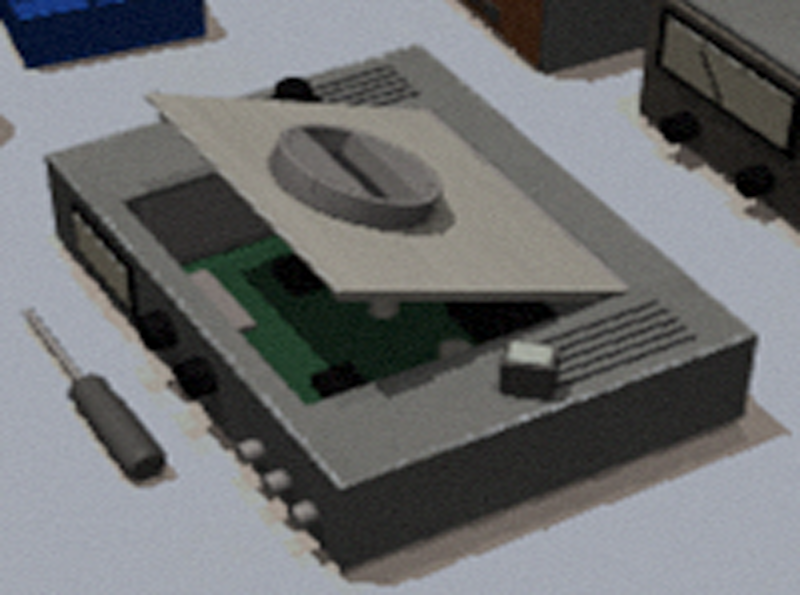

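Run:
```python
from h import *
T=camera_model('top');S=camera_model('side')
tp=lambda u,v:(200+(u+.5)/4-.5,155+(v+.5)/3.5-.5)
sp=lambda u,v:(240+(u+.5)/4-.5,150+(v+.5)/3.4-.5)
C={'FL':((46,457),(48,158),(-130,180)),'BL':((33,70),(418,45),(130,180)),'BR':((660,40),(755,338),(130,-180)),'FR':((700,430),(340,487),(-130,-180))}
W=[];L=[]
for k,(a,b,l) in C.items():
    X=tri([T,S],[tp(*a),sp(*b)]); Zt=ray(T,tp(*a),85);Zs=ray(S,sp(*b),85)
    print(k,X.round(1),Zt.round(1),Zs.round(1)); W.append((Zt[:2]+Zs[:2])/2);L.append(l)
W=np.array(W);L=np.array(L,float)
c=W.mean(0);H=(L.T@(W-c)); yaw=np.arctan2(H[0,1]-H[1,0],H[0,0]+H[1,1]); print('c',c,'yaw',yaw)
R=np.array([[np.cos(yaw),-np.sin(yaw)],[np.sin(yaw),np.cos(yaw)]]); print('res',(W-c-L@R.T).round(1))
for k,a,b in (('pL',(152,369),(150,95)),('pR',(571,345),(338,293)),('camtop',(357,237),(357,165)),):
    X=tri([T,S],[tp(*a),sp(*b)]); l=R.T@(X[:2]-c); print(k,X.round(1),l.round(1), 'ang',np.arctan2(X[2]-85,92-l[0]))
for k,a,b,h in (('knob',(84,220),(293,88),105),('relay',(637,222),(530,355),113)):
    X=tri([T,S],[tp(*a),sp(*b)]);print(k,X.round(1),(R.T@(ray(T,tp(*a),h)[:2]-c)).round(1))
# slot angle: slot ends on top (hand):
```

```text
FL [478.8 220.2  86.1] [480.7 219.9  85. ] [477.6 221.7  85. ]
BL [734.2 207.4  88.7] [736.  207.8  85. ] [736.6 211.6  85. ]
BR [ 714.6 -150.4   87.4] [ 715.9 -150.9   85. ] [ 716.  -148.7   85. ]
FR [ 456.5 -138.3   91.7] [ 456.8 -138.8   85. ] [ 460.3 -133.4   85. ]
c [597.47827723  36.14528033] yaw -0.05409361826654659
res [[ 1.8 -2.1]
 [-0.7  0.8]
 [-1.6  0.8]
 [ 0.6  0.4]]
pL [512.3 147.6 173.5] [-91.1 106.7] ang 0.45026514815777874
pR [501.4 -69.  171.3] [ -90.3 -110.2] ang 0.44235696810565167
camtop [580.8  35.1 161.9] [-16.6  -2. ] ang 0.6163056312274799
knob [625.8 183.6 108.7] [ 20.4 149.5]
relay [ 587.  -118.7  114.7] [  -1.4 -155.4]
```

The unit centre is about (597.5, 36) with yaw -0.054 rad, and the panel angle is about 0.45. I'll move to above the panel's bare left front area, around (527, 125), with the gripper closing on the way.

carry_out --pt "0 0 0 0 -4.6 -3.1 -1" --pt "0 0 0 0 -4.6 -3.1 -1" --pt "0 0 0 0 -4.6 -3.1 -1" --pt "0 0 0 0 -4.6 -3.1 -1" --pt "0 0 0 0 -4.6 -3.1 -1" --squeeze 10

```text
t: 0.78
tool_pos: [362.1, 345.3, 222.4]
tcp_rot: [[-0.0, -0.947, 0.323], [-0.0, 0.323, 0.947], [-1.0, 0.0, -0.0]]
force: [1.6, 0.0, 0.3]
finger_gap: 0.47
```

carry_out --pt "0 0 0 0 -4.6 -3.1 -1" --pt "0 0 0 0 -4.6 -3.1 -1" --pt "0 0 0 0 -4.6 -3.1 -1" --pt "0 0 0 0 -4.6 -3.1 -1" --pt "0 0 0 0 -4.6 -3.1 -1"

```text
t: 1.4
tool_pos: [529.8, 124.3, 222.4]
tcp_rot: [[-0.0, -0.946, 0.323], [0.0, 0.323, 0.946], [-1.0, 0.0, 0.0]]
force: [1.0, 0.5, 0.4]
finger_gap: 0.009
```

carry_out --pt "-8 0 0 0 0 0 -1" --pt "-7.7 0 0 0 0 0 -1" --pt "0 0 0 0 0 0 -1"

```text
t: 1.78
tool_pos: [529.0, 125.7, 222.2]
tcp_rot: [[-0.001, -0.998, 0.056], [-0.0, 0.056, 0.998], [-1.0, 0.001, -0.0]]
force: [0.6, 0.3, 0.1]
finger_gap: 0.004
```

carry_out --pt "0 0 0 2 0 0 -1" --pt "0 0 0 2 0 0 -1" --pt "0 0 0 0.7 0 0 -1" --pt "0 0 0 0.7 0 0 -1" --pt "0 0 0 0.7 0 0 -1"

```text
t: 2.4
tool_pos: [529.3, 126.1, 162.3]
tcp_rot: [[0.001, -0.998, 0.055], [0.0, 0.055, 0.998], [-1.0, -0.001, 0.0]]
force: [-1.4, -0.2, 2.6]
finger_gap: 0.008
```

carry_out --pt "0 0 0 0.8 0 0 -1" --pt "0 0 0 0.8 0 0 -1" --pt "0 0 0 0.8 0 0 -1" --pt "0 0 0 0.8 0 0 -1" --pt "0 0 0 0 0 0 -1"

```text
t: 3.02
tool_pos: [528.7, 125.9, 128.3]
tcp_rot: [[-0.001, -0.998, 0.055], [-0.0, 0.055, 0.998], [-1.0, 0.001, -0.0]]
force: [-0.3, -0.6, 0.2]
finger_gap: 0.005
```

Run:
```python
from h import *
cv2.imwrite('pics/side1.png',capture('side')[100:340,200:460].repeat(2,0).repeat(2,1))
```

```text
(no output)
```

View pics/side1.png

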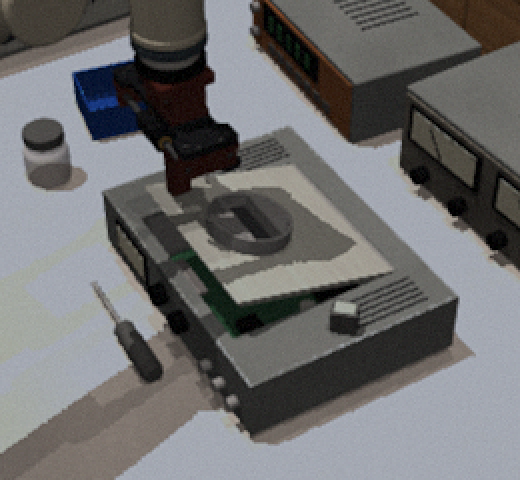

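The picture shows the finger at about (180,185) on the panel's left front corner, with the panel partly lowered. I'll keep going down.

carry_out --pt "0 0 0 0.8 0 0 -1" --pt "0 0 0 0.8 0 0 -1" --pt "0 0 0 0.8 0 0 -1" --pt "0 0 0 0.8 0 0 -1" --pt "0 0 0 0.5 0 0 -1"

```text
t: 3.7
tool_pos: [528.7, 125.9, 91.7]
tcp_rot: [[-0.001, -0.999, 0.055], [-0.0, 0.055, 0.999], [-1.0, 0.001, -0.0]]
force: [-2.8, 1.1, 3.0]
finger_gap: 0.007
```

carry_out --pt "0 0 0 0.3 0 0 -1" --pt "0 0 0 0.2 0 0 -1" --pt "0 0 0 0 0 0 -1"

```text
t: 4.08
tool_pos: [529.2, 125.9, 87.5]
tcp_rot: [[0.001, -0.998, 0.055], [-0.0, 0.055, 0.998], [-1.0, -0.001, -0.0]]
force: [0.2, 0.1, -0.5]
finger_gap: 0.004
```

carry_out --pt "0 0 0 0.2 0 0 -1" --pt "0 0 0 0.1 0 0 -1" --pt "0 0 0 0 0 0 -1"

```text
t: 4.45
tool_pos: [529.4, 125.9, 85.3]
tcp_rot: [[0.001, -0.998, 0.055], [0.0, 0.055, 0.998], [-1.0, -0.001, 0.0]]
force: [-1.8, -0.5, 4.4]
finger_gap: 0.005
```

carry_out --pt "0 0 0 0.1 0 0 -1" --pt "0 0 0 0.1 0 0 -1" --pt "0 0 0 0 0 0 -1"

```text
t: 4.82
tool_pos: [529.4, 125.9, 85.2]
tcp_rot: [[0.002, -0.998, 0.055], [0.0, 0.055, 0.998], [-1.0, -0.002, 0.0]]
force: [-5.4, -0.8, 12.8]
finger_gap: 0.003
```

carry_out --pt "0 0 0 0.1 0 0 -1" --pt "0 0 0 0 0 0 -1" --pt "0 0 0 -2 0 0 -1" --pt "0 0 0 -5 0 0 -1" --pt "0 0 0 -5 0 0 -1"

```text
t: 5.45
tool_pos: [528.8, 125.9, 202.7]
tcp_rot: [[-0.001, -0.999, 0.055], [-0.0, 0.055, 0.999], [-1.0, 0.001, -0.0]]
force: [-0.1, 0.6, -0.4]
finger_gap: 0.006
```

carry_out --pt "0 0 0 0 -1.9 -4.3 -0.23" --pt "0 0 0 0 -1.9 -4.3 -0.23" --pt "0 0 0 0 0 0 -0.23" --pt "0 0 0 0 0 0 -0.23" --pt "0 0 0 0 0 0 -0.23"

```text
t: 6.08
tool_pos: [562.0, 39.0, 201.7]
tcp_rot: [[-0.0, -0.999, 0.053], [0.0, 0.053, 0.999], [-1.0, 0.0, 0.0]]
force: [-0.3, 0.3, 0.2]
finger_gap: 0.388
```

Run:
```python
from h import *
import pickle
s=bot.read_state(); mw=camera_model('wrist'); pickle.dump((s,mw),open('w1.pkl','wb')); print(s['tool_pos'],s['finger_gap'],s['t'])
cv2.imwrite('pics/wrist2.png',capture('wrist'))
cv2.imwrite('pics/side2.png',capture('side'))
cv2.imwrite('pics/side2z.png',cv2.resize(cv2.imread('pics/side2.png')[150:325,240:440],None,fx=4,fy=3.4,interpolation=cv2.INTER_CUBIC))
```

```text
[562.00360841  39.02484092 201.70220206] 0.3884473031318603 6.075
```

View pics/wrist2.png

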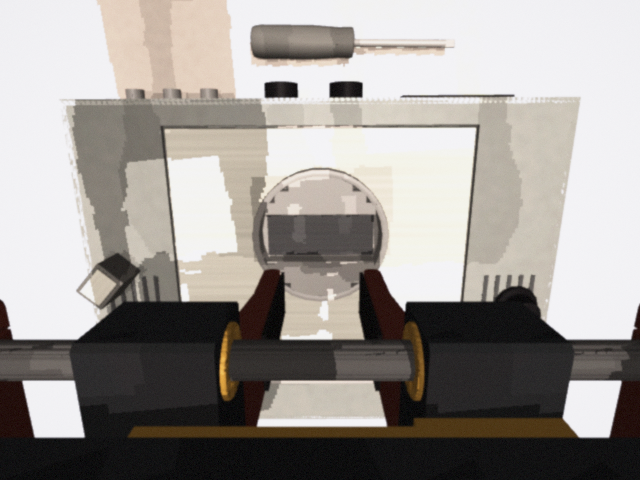

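View pics/side2z.png

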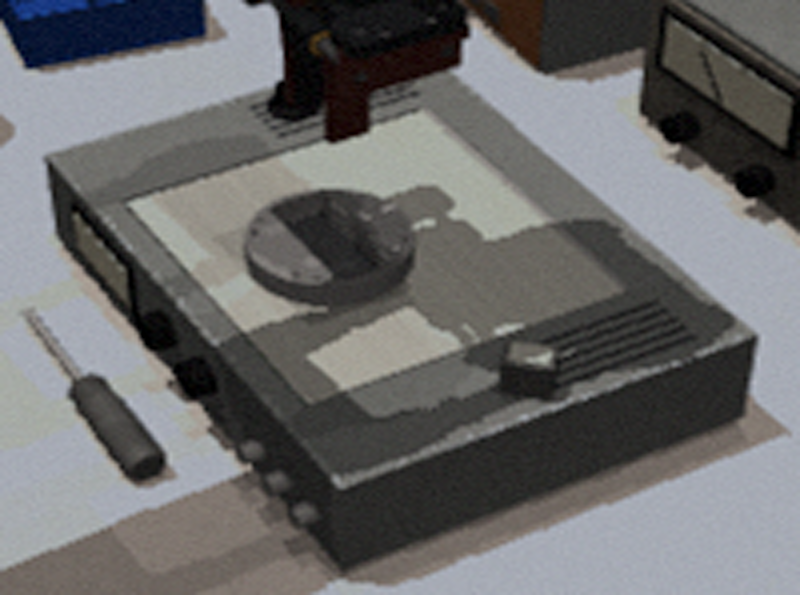

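The panel is flush in both views. In the wrist view the cam rim spans about x 252-389 from y 168 to 300, and the slot lies around (268-375, 213-265). I'll measure its centre and angle.

Run:
```python
import cv2
a=cv2.imread('pics/wrist2.png')[155:310,240:400]; cv2.imwrite('pics/w2z.png',cv2.resize(a,None,fx=4.5,fy=3.8,interpolation=cv2.INTER_CUBIC))
```

```text
(no output)
```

View pics/w2z.png

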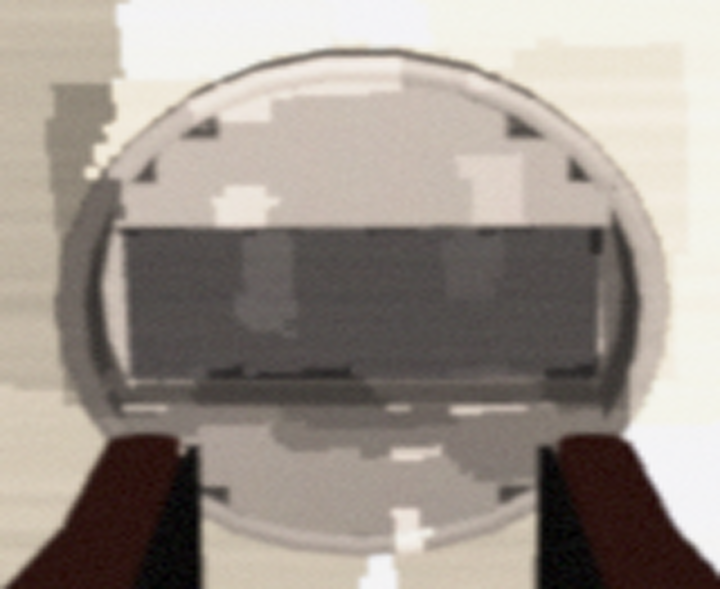

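Run:
```python
from h import *
import pickle
s,m=pickle.load(open('w1.pkl','rb'))
zp=lambda u,v:(240+(u+.5)/4.5-.5,155+(v+.5)/3.8-.5)
c=np.array([597.5,36.1]);yaw=-.054;R=np.array([[np.cos(yaw),-np.sin(yaw)],[np.sin(yaw),np.cos(yaw)]])
TR=s['tcp_rot']
for n,p,z in (('upL',(130,227),105),('upR',(600,226),105),('loL',(130,407),105),('loR',(600,407),105),('rimT',(362,50),105),('rimB',(362,550),105),('rimL',(57,300),105),('rimR',(668,290),105)):
    X=ray(m,zp(*p),z); print(n,X.round(1),'unit',(R.T@(X[:2]-c)).round(1),'tool',(TR.T@(X-s['tool_pos'])).round(1))
for n,p in (('pnl FL',(478,126)),('pnl FR',(162,126))):
    X=ray(m,p,85); print(n,X.round(1),'unit',(R.T@(X[:2]-c)).round(1))
```

```text
upL [541.7   3.5 105. ] unit [-54.  -35.6] tool [ 96.7  18.4 -36.6]
upR [545.3  75.6 105. ] unit [-54.2  36.6] tool [96.7 18.6 35.6]
loL [5.759e+02 5.000e-01 1.050e+02] unit [-19.7 -36.7] tool [ 96.7 -15.9 -37.8]
loR [579.9  74.9 105. ] unit [-19.7  37.8] tool [ 96.7 -15.9  36.7]
rimT [511.9  40.8 105. ] unit [-85.7   0.1] tool [96.7 50.1 -0.9]
rimB [606.7  35.6 105. ] unit [9.2 0. ] tool [ 96.7 -44.8  -1. ]
rimL [554.7  -9.  105. ] unit [-40.3 -47.4] tool [ 96.7   4.8 -48.4]
rimR [557.9  85.9 105. ] unit [-42.3  47.6] tool [96.7  6.6 46.5]
pnl FL [490.3 153.2  85. ] unit [-113.4  111.1]
pnl FR [478.4 -68.7  85. ] unit [-113.3 -111.1]
```

The slot is aligned with the tool within 0.01 rad. Its centre is offset by about +1.5 to 2 mm in tool y and -0.8 mm in tool z. I'll correct that and descend.

carry_out --pt "0 0 0 3 0.2 -0.1 -0.23" --pt "0 0 0 3 0 0 -0.23" --pt "0 0 0 2.5 0 0 -0.23" --pt "0 0 0 0 0 0 -0.23"

```text
t: 6.68
tool_pos: [558.7, 37.7, 114.3]
tcp_rot: [[-0.004, -0.999, 0.054], [0.0, 0.054, 0.999], [-1.0, 0.004, -0.0]]
force: [-1.4, -0.8, 0.0]
finger_gap: 0.388
```

Run:
```python
from h import *
cv2.imwrite('pics/wrist3.png',capture('wrist'))
cv2.imwrite('pics/side3.png',cv2.resize(capture('side')[150:325,240:440],None,fx=4,fy=3.4,interpolation=cv2.INTER_CUBIC))
```

```text
(no output)
```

View pics/wrist3.png

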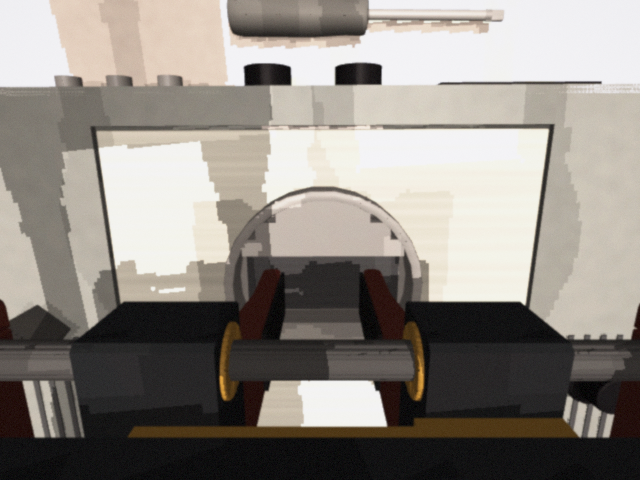

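View pics/side3.png

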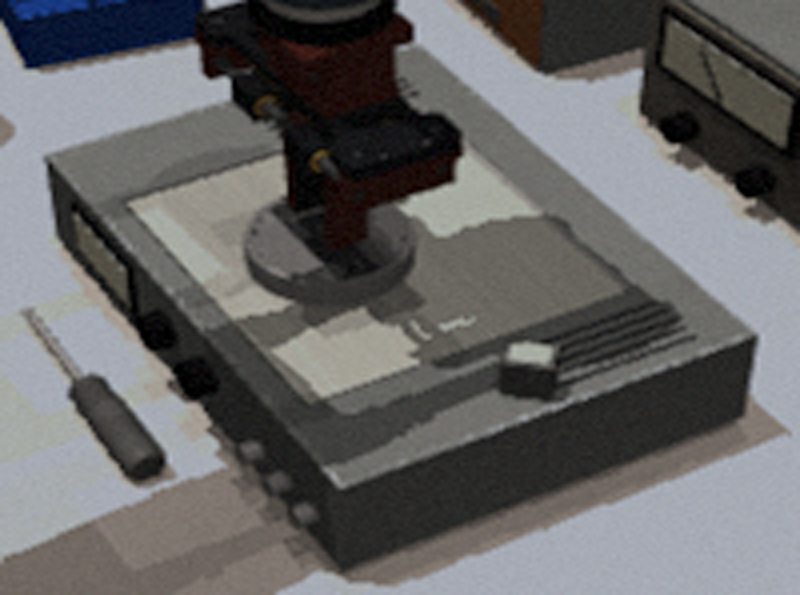

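Both fingertips are above the slot, clear of its walls. I'll go in.

carry_out --pt "0 0 0 0.8 0 0 -0.23" --pt "0 0 0 0.7 -0.1 0 -0.23" --pt "0 0 0 0.3 0 0 -0.23" --pt "0 0 0 0 0 0 -0.23"

```text
t: 7.28
tool_pos: [561.0, 37.0, 98.3]
tcp_rot: [[-0.001, -0.998, 0.055], [-0.0, 0.055, 0.998], [-1.0, 0.001, -0.0]]
force: [0.4, -1.3, 0.3]
finger_gap: 0.385
```

carry_out --pt "0 0 0 0.3 0 0 -0.23" --pt "5 0 0 0 0 0 -0.23" --pt "5 0 0 0 0 0 -0.23" --pt "5 0 0 0 0 0 -0.23" --pt "0 0 0 0 0 0 -0.23"

```text
t: 7.9
tool_pos: [561.2, 37.1, 95.7]
tcp_rot: [[-0.0, -0.951, 0.311], [0.0, 0.311, 0.951], [-1.0, 0.0, 0.0]]
force: [-0.8, 0.7, -0.4]
finger_gap: 0.382
```

carry_out --pt "5 0 0 0 0 0 -0.23" --pt "5 0 0 0 0 0 -0.23" --pt "5 0 0 0 0 0 -0.23" --pt "0 0 0 0 0 0 -0.23"

```text
t: 8.4
tool_pos: [561.0, 37.1, 95.6]
tcp_rot: [[-0.0, -0.839, 0.545], [0.0, 0.545, 0.839], [-1.0, 0.0, -0.0]]
force: [-1.5, -0.1, -0.2]
finger_gap: 0.387
```

Run:
```python
from h import *
s=bot.read_state(); print(s['torque'],s['force'],s['joints'])
cv2.imwrite('pics/side4.png',cv2.resize(capture('side')[150:325,240:440],None,fx=4,fy=3.4,interpolation=cv2.INTER_CUBIC))
```

```text
[0.11600527 0.23417667 0.07608646] [-1.50432698 -0.05555934 -0.24625405] [ 5.52267244e-03  2.34922994e-03  1.54684537e+00  1.12140728e-04
  1.59275407e+00 -9.89291374e-01]
```

View pics/side4.png

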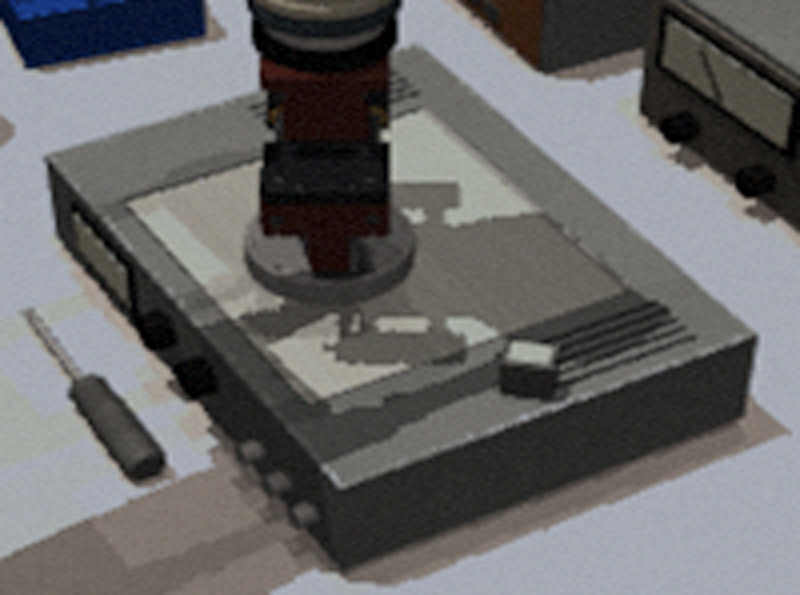

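The fingers at (330,250) are in the slot and the slot is turning with them. The panel is still flush. I'll keep turning.

carry_out --pt "5 0 0 0 0 0 -0.23" --pt "5 0 0 0 0 0 -0.23" --pt "5 0 0 0 0 0 -0.23" --pt "5 0 0 0 0 0 -0.23" --pt "5 0 0 0 0 0 -0.23"

```text
t: 9.07
tool_pos: [560.7, 37.4, 95.6]
tcp_rot: [[-0.001, -0.528, 0.849], [0.001, 0.849, 0.528], [-1.0, 0.001, -0.001]]
force: [-3.4, 1.1, 1.1]
finger_gap: 0.386
```

carry_out --pt "5 0 0 0 0 0 -0.23" --pt "5 0 0 0 0 0 -0.23" --pt "5 0 0 0 0 0 -0.23" --pt "5 0 0 0 0 0 -0.23" --pt "5 0 0 0 0 0 -0.23"

```text
t: 9.7
tool_pos: [560.6, 37.7, 95.6]
tcp_rot: [[-0.001, -0.12, 0.993], [0.001, 0.993, 0.12], [-1.0, 0.001, -0.001]]
force: [-4.5, 3.0, 1.2]
finger_gap: 0.381
```

Run:
```python
from h import *
s=bot.read_state(); print(s['t'],s['torque'],s['force'],s['tcp_rot'][:2,2],s['joints'])
cv2.imwrite('pics/wrist5.png',capture('wrist'))
```

```text
9.7 [0.34863825 0.58681893 0.1834787 ] [-4.52983358  2.98317872  1.16270346] [0.99276007 0.1201078 ] [ 5.96112336e-03  2.23100649e-03  1.54697087e+00  1.12562559e-03
  1.59377484e+00 -1.14411563e-01]
```

View pics/wrist5.png

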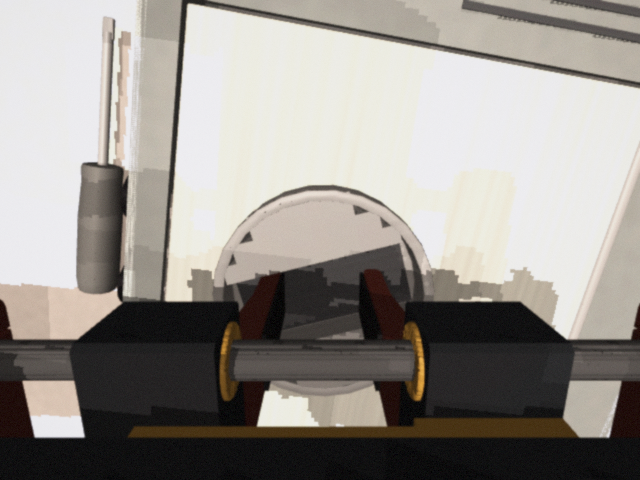

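The slot trails the tool by about 15°, which is the expected slack. I'll turn on to the stop, watching the torque.

carry_out --pt "5 0 0 0 0 0 -0.23" --pt "5 0 0 0 0 0 -0.23" --pt "5 0 0 0 0 0 -0.23" --pt "4 0 0 0 0 0 -0.23" --pt "0 0 0 0 0 0 -0.23"

```text
t: 10.38
tool_pos: [560.7, 37.9, 95.6]
tcp_rot: [[-0.001, 0.207, 0.978], [0.001, 0.978, -0.207], [-1.0, 0.001, -0.001]]
force: [-1.9, 3.3, -0.6]
finger_gap: 0.383
```

carry_out --pt "2 0 0 0 0 0 -0.23" --pt "2 0 0 0 0 0 -0.23" --pt "0 0 0 0 0 0 -0.23"

```text
t: 10.75
tool_pos: [560.8, 37.9, 95.6]
tcp_rot: [[-0.001, 0.275, 0.961], [0.001, 0.961, -0.275], [-1.0, 0.001, -0.001]]
force: [-4.6, 4.0, 1.8]
finger_gap: 0.382
```

Run:
```python
from h import *
s=bot.read_state(); print(s['t'],s['torque'],s['force'],np.degrees(np.arctan2(*s['tcp_rot'][1::-1,2])),s['joints'],s['joint_efforts'][5])
```

```text
10.75 [0.63852853 0.67412178 0.10625471] [-4.61225051  4.01111012  1.82004904] -15.967502896599088 [6.04390977e-03 2.36211097e-03 1.54696489e+00 1.48752488e-03
 1.59325722e+00 2.84762866e-01] 0.21106126718223095
```

carry_out --pt "2 0 0 0 0 0 -0.23" --pt "2 0 0 0 0 0 -0.23" --pt "0 0 0 0 0 0 -0.23"

```text
t: 11.12
tool_pos: [560.7, 38.0, 95.6]
tcp_rot: [[-0.001, 0.339, 0.941], [0.001, 0.941, -0.339], [-1.0, 0.001, -0.001]]
force: [-3.3, 3.4, 2.1]
finger_gap: 0.387
```

Run:
```python
from h import *
s=bot.read_state(); print(s['t'],s['torque'],s['force'],np.degrees(np.arctan2(*s['tcp_rot'][1::-1,2])),s['joint_efforts'][5])
```

```text
11.125 [0.5286354  0.71990364 1.49551683] [-3.28200321  3.35242425  2.14442939] -19.81333227071319 1.6251477599143982
```

carry_out --pt "1.5 0 0 0 0 0 -0.23" --pt "1.5 0 0 0 0 0 -0.23" --pt "0 0 0 0 0 0 -0.23"

```text
t: 11.5
tool_pos: [560.7, 38.1, 95.7]
tcp_rot: [[-0.001, 0.385, 0.923], [0.001, 0.923, -0.385], [-1.0, 0.0, -0.001]]
force: [-3.8, 1.7, 1.9]
finger_gap: 0.401
```

Run:
```python
from h import *
s=bot.read_state(); print(s['t'],s['torque'],s['force'],np.degrees(np.arctan2(*s['tcp_rot'][1::-1,2])),s['joint_efforts'][5])
a=capture('wrist');cv2.imwrite('pics/wrist6.png',a)
```

```text
11.5 [0.38995507 0.75816015 3.39285092] [-3.81905866  1.6992962   1.92257824] -22.663306455834775 3.481179177761078
```

View pics/wrist6.png

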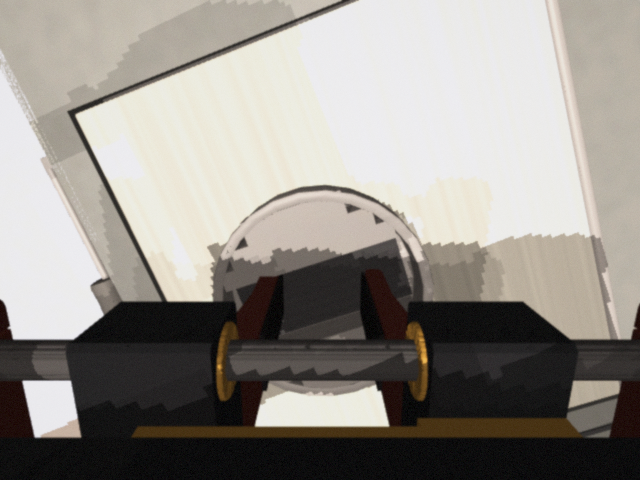

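The torque jumped from 0.1 to 3.4 N m, so the fastener is at its stop. I'll back off into the slack, then lift out.

carry_out --pt "-6 0 0 0 0 0 -0.23" --pt "-6 0 0 0 0 0 -0.23" --pt "-6 0 0 0 0 0 -0.23" --pt "0 0 0 0 0 0 -0.23"

```text
t: 12.05
tool_pos: [561.6, 36.5, 95.7]
tcp_rot: [[0.001, 0.09, 0.996], [-0.001, 0.996, -0.09], [-1.0, -0.001, 0.001]]
force: [0.2, -0.1, -0.4]
finger_gap: 0.388
```

Run:
```python
from h import *
s=bot.read_state(); print(s['t'],s['torque'],s['force'],np.degrees(np.arctan2(*s['tcp_rot'][1::-1,2])),s['joint_efforts'][5])
```

```text
12.05 [-0.03018559  0.06636616 -0.0624402 ] [ 0.24272296 -0.08292632 -0.37178029] -5.15674897317323 -0.6074531748890877
```

carry_out --pt "0 0 0 -1 0 0 -0.23" --pt "0 0 0 -2 0 0 -0.23" --pt "0 0 0 -3 0 0 -0.23" --pt "0 0 0 -3 0 0 -0.23" --pt "0 0 0 -3 0 0 -0.23"

```text
t: 12.68
tool_pos: [561.4, 37.0, 218.7]
tcp_rot: [[0.002, 0.09, 0.996], [-0.0, 0.996, -0.09], [-1.0, 0.0, 0.002]]
force: [-0.3, 0.9, 0.3]
finger_gap: 0.382
```

Run:
```python
from h import *
import pickle
s=bot.read_state(); m=camera_model('wrist'); print(s['t'],s['tool_pos'],s['force']); pickle.dump((s,m),open('w7.pkl','wb'))
a=capture('wrist');cv2.imwrite('pics/wrist7.png',a)
cv2.imwrite('pics/side7.png',cv2.resize(capture('side')[150:325,240:440],None,fx=4,fy=3.4,interpolation=cv2.INTER_CUBIC))
```

```text
12.675 [561.43465331  37.00627679 218.66740919] [-0.29039658  0.90997341  0.26857573]
```

View pics/wrist7.png

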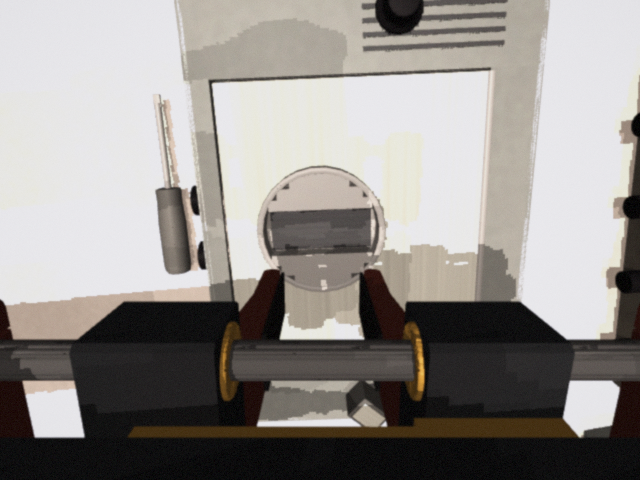

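View pics/side7.png

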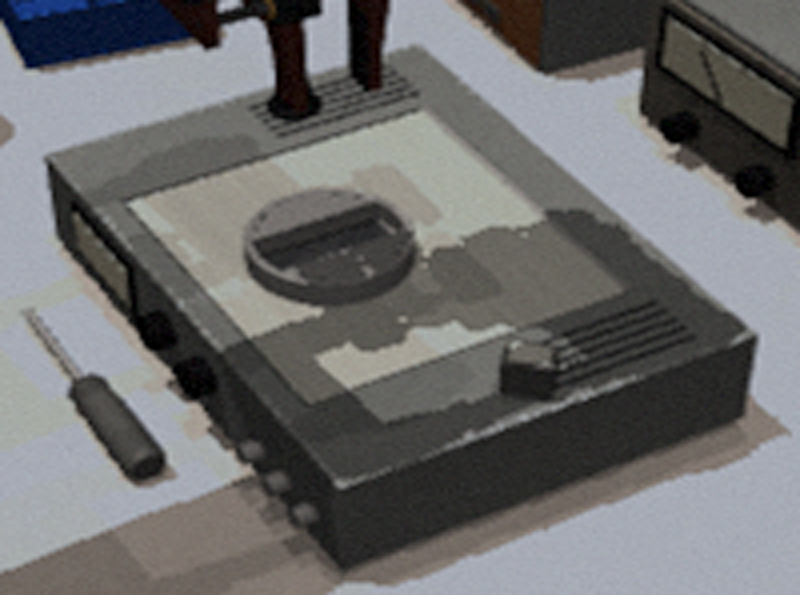

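Run:
```python
from h import *
import pickle
s,m=pickle.load(open('w7.pkl','rb'))
g=lambda a,b,z:np.degrees(np.arctan2(*((ray(m,b,z)-ray(m,a,z))[1::-1])))
print('slot upper',g((272,212),(370,208.5),105),'lower',g((272,254),(372,250),105))
print('panel side edge',g((212,81),(489,70),85))
im=cv2.imread('pics/wrist7.png'); cv2.imwrite('pics/w7z.png',cv2.resize(im[160:295,250:395],None,fx=5,fy=4,interpolation=cv2.INTER_CUBIC))
```

```text
slot upper -3.1324194591128247 lower -2.8386840990295026
panel side edge -3.0286786506738816
```

View pics/w7z.png

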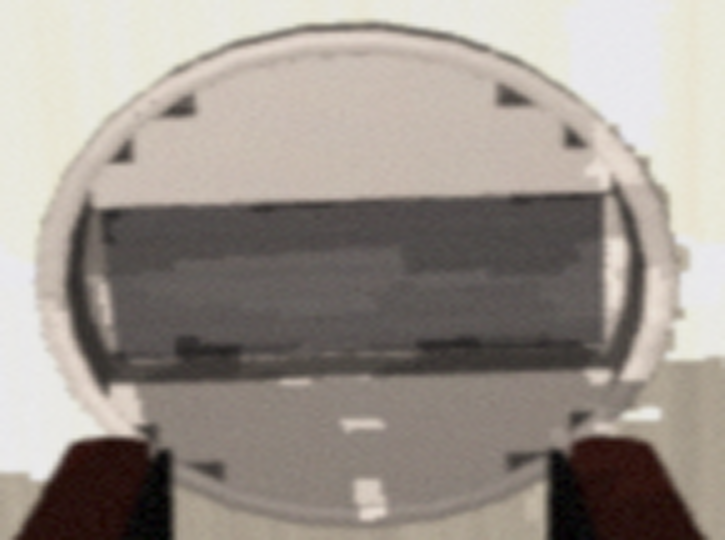

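The slot is within about 0.2° of the panel's front-to-hinge direction, so it's locked. I'll retreat up and towards the robot, then do a last check.

carry_out --pt "0 0 0 -4 0 0 -0.23" --pt "0 0 0 -4 0 -3 -0.23" --pt "0 0 0 0 0 -5 -0.23" --pt "0 0 0 0 0 -5 -0.23" --pt "0 0 0 0 0 -5 -0.23"

```text
t: 13.4
tool_pos: [380.4, 53.2, 295.2]
tcp_rot: [[-0.0, 0.09, 0.996], [-0.0, 0.996, -0.09], [-1.0, -0.0, -0.0]]
force: [-0.1, 0.6, 0.8]
finger_gap: 0.383
```

carry_out --pt "0 0 0 0 0 0 -0.23" --pt "0 0 0 0 0 0 -0.23" --pt "0 0 0 0 0 0 -0.23"

```text
t: 13.78
tool_pos: [382.7, 53.1, 294.9]
tcp_rot: [[-0.001, 0.09, 0.996], [-0.0, 0.996, -0.09], [-1.0, -0.0, -0.001]]
force: [0.3, 0.4, 0.2]
finger_gap: 0.385
```

Run:
```python
from h import *
s=bot.read_state(); print(s['t'],s['tool_pos'],s['force'],abs(s['qd']).max())
cv2.imwrite('pics/top8.png',capture('top')); cv2.imwrite('pics/side8.png',capture('side'))
```

```text
13.775 [382.69151408  53.0574933  294.93973181] [0.31845804 0.36023972 0.22653266] 0.007997646862691388
```

View pics/top8.png

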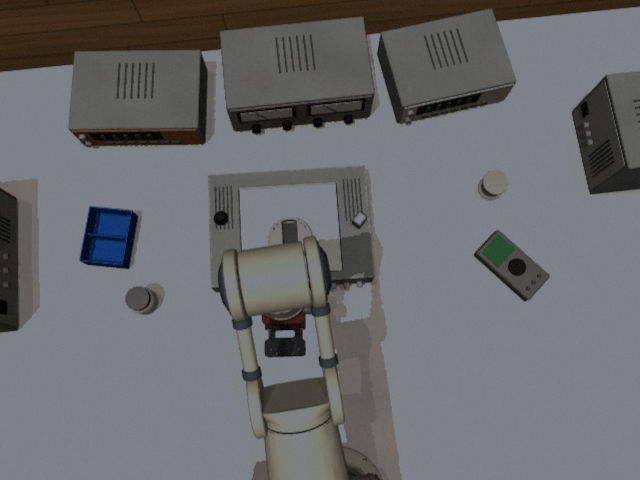

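View pics/side8.png

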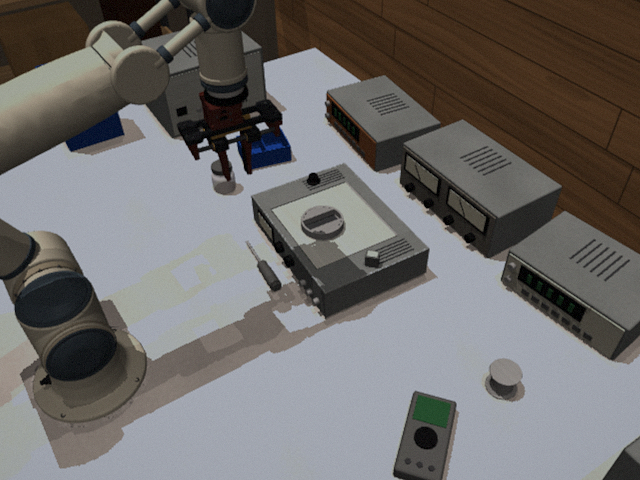

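The knob (221,218), relay (360,220), bin, jar, spool and multimeter sit where they did in the first top view. The driver sits where it did in the first side view, at (262,265). The panel is flush, the slot at (290,232) points front to back, and the arm is clear and still.

```bash
python3 -c "
from cell import close_job; print(close_job())"
```

```text
the job is handed in; nothing more can be done
None
```

The panel is shut, the fastener is turned to its locked stop, and the job was handed in at about 13.9 s of the 42 s allowed.

- **Panel:** I pushed it down near its left front corner with the closed fingertips. The tips stopped at z = 85.2 mm while the force rose to about 13 N, and the camera views showed the panel flush.
- **Fastener:** With the fingers part-open, I set both tips about 9 mm deep in the slot and turned clockwise until the torque jumped from about 0.1 to 3.4 N m. I then backed off into the slack and lifted straight out.
- **Last checks:** The slot lies within about 0.2° of the panel's front-to-hinge direction. All seven loose things looked unmoved against the first pictures, judged by eye. The arm stands clear at z ≈ 295 mm, still and with contact force near zero.
- **Disagreement:** My first estimate of the unit from the top and side views was about 3 mm off in x compared with the closer wrist view. I corrected for that before entering the slot. No check failed.

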